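# Set the dish-return chute with its thumbwheel

### The arm

A 6-joint arm with a two-finger parallel gripper is mounted at the origin on the work surface. World frame = base frame: x ahead of the robot, y to its left, z up, the work surface at z = 0. Lengths are in m, angles in rad, forces in N, time in s.
With the tool pointing down it reaches from about 0.3 to 0.875 m from the base axis. Payload 6.4 kg.
Tool frame: the origin (TCP) lies at the centre of the arm's flange, where the gripper is bolted on; the fingertips stand 173 mm ahead of it and the grasp point (between the pads) lies 155 mm ahead of it; z points along the fingers, x is the direction in which the jaws open and shut, and the axes are right-handed (so a half turn about z gives the same grasp; the last joint's range is limited). The gripper opens to 85 mm and grips with 20 to 120 N. Pads are 22 mm wide; open, the fingers measure 114 mm over their backs; the gripper's body (76 mm by 85 mm) begins 54 mm behind the grasp point. The pads swing forward as they close: fully open they stand 13 mm farther back than shut.
Start: joints at [-1.489, 0.181, 1.607, -0, 1.354, -0.206], TCP at [0.163, -0.551, 0.405] pointing down, gripper open.
Joint ranges: [-2.99, 2.99], [-0.89, 2.07], [0.3, 2.58], [-1.14, 4.28], [0, 2.63], [-3.12, 3.12]. Speed limits (rad/s): [2.57, 2.57, 3.01, 3.14, 3.14, 3.14].

### API

Orientations are given as a unit quaternion [w, x, y, z].
In Python, from bench import ctrl gives the robot as it stands. The module is installed in compiled form; this text tells all that it offers.
- The arm moves only by the tool move_arm, never from a script. Its argument "moves" is a list of rows, each an object of numbers: "gripper": the opening in per cent of the stroke, from 0 (shut) to 100 (fully open); "x", "y", "z": the shift along the tool's x, y, z in cm; "roll": the turn about the tool's z in degrees. In form: [{"gripper": .., "x": .., "y": .., "z": .., "roll": ..}, ...]. A call has 1 to 5 rows; each row shifts and turns the commanded pose from where the row before left it, along the tool's axes as they then stand; what a row does not reach is not made up. A row lasts 1/8 s, in which the tool goes at most 62.5 mm and 10.7 degrees, less where a joint would pass 70% of its speed; a pose out of reach is approached as far as the arm can. A call is refused whole if a number of a shift passes 6.25 or a number of a turn 10.7, either way. A call with a gripper value outside its range is refused whole. The fingers move at their own pace and stop on an object; the grip force is fixed at half the most. Time passes only in rows, so rows that do not move let the fingers close. It gives the time, the measured TCP pose, the force and the opening at its end, in the units of the state.
- ctrl.get_obs(): the state, without advancing time (a new reading comes with each control period).
- ctrl.camera(name): name is "scene" or "top"; returns a dict with "img" (480x640x3 uint8, red, green, blue), "fx", "fy", "cx", "cy" (pixels), "world_from_camera" (4x4, takes a point from camera to world coordinates). Camera axes: x right, y up, looking along -z (the intrinsics and any distortion apply to the point x, -y, -z); pixel columns grow to the right and rows downward; lengths in m; the calibration is good to about 2 mm. A picture is of the moment at which its call begins. There is no depth.
- ctrl.hand_in(): hands the job in, once; it reports no verdict.
The state is a dict: "time_s": time; "q": joint angles; "dq": joint speeds; "joint_efforts": joint torques, N m; "eef_pos": TCP position; "eef_rot": TCP orientation; "wrist_force": force on the tool from outside, world axes, zero at the start; "torque": the same for the moment, N m; "opening": opening from 0.0 (shut) to 1.0 (fully open).
Only numpy, scipy, OpenCV 4.12 (cv2) and the standard library are available. Lean on these libraries where they do the work, as an engineer would, in place of code of your own. Each camera call takes 0.05 s, during which the arm holds its last target. There are 200 camera calls.

### The job

First push the catch rack along its runners until it is fully home against the foot of the chute. Then roll the recessed thumbwheel with a fingertip, towards the chute, tilting the chute little by little, in short strokes with a look at the pan after each, until the pan just begins to slide; let it slide by itself down into the rack, do not roll on once it has come down, and leave the chute at that angle - never steeper than about 22 degrees. Do not touch the pan or the chute, and leave the mug and the cup beside the station where they stand.

Things in the scene. Friction and masses are not known exactly. Their poses are not given: they have to be found in the camera images.
- station: Fixed stainless dish-return station, base plate 210 x 740 mm, 12 mm thick. Origin on the table under it; z up; its y axis runs along its length: thumbwheel at y = -300 mm, then the chute (y -190 to +30 mm), then the catch rack on runners (beyond y = +30 mm), all centred on x = 0. The wheel's middle is 110 mm from the chute's head end; no bystander stands nearer to it than 100 mm.
- wheel_crest (a point): Topmost point of the black rubber-rimmed thumbwheel, mid-width, 107 mm above the table. Wheel 93 mm across over its 24 ribs (1.5 mm high), 32 mm wide, axle along station x. Its grey housing's cheeks, 9 mm thick beside both flat faces, reach to 7 mm below the crest, its ends (48 to 64 mm from the crest along y) to 23 mm below: only the top edge can be touched, about 0.9 rad of roll a stroke.
- wheel (a joint): Turn of the thumbwheel, rad, 0 at the start (chute level), up to 6. Stroking its top towards the chute (station +y) turns it positive and raises the chute's head end; 1 rad of wheel tilts the chute by 0.08 rad. It takes about 1.5 to 3 N at the rim; press it with 5 to 15 N and stays where it is left.
- chute: Stainless tilting chute, 176 mm wide, 220 mm long, side walls 28 mm high, floor 5 mm thick. Origin on its hinge line at its lip (station y = +30 mm), on the floor's upper face, 115 mm above the table. Starts level; its head end (towards the wheel) rises as the wheel turns. Its own y axis points down the chute towards the rack; its z axis is square to its floor.
- pan: Round stainless pan, 110 mm across the rim, 100 mm across its flat base, 45 mm high, 0.20 to 0.33 kg, standing upright on the level chute about 100 mm from the lip. Origin: centre of its underside; z up. How slippery it is varies: it starts to slide by itself at some chute angle between about 0.20 and 0.33 rad, sometimes slowly: creeping a few mm in the first second.
- rack (a joint): How far the grey plastic catch rack stands out from the chute's lip along its runners, m: 0 = home against the chute (a fixed stop), up to 0.115. Moves along the station's y; it takes about 6 to 8 N to slide and stays where it is left.
- rack_end (a point): On the catch rack: middle of the upper edge of its end wall's outer face, 101 mm above the table; pushing that face towards the chute (station -y) slides the rack home. The wall is 172 mm wide, 82 mm tall (its foot 19 mm above the table), 8 mm thick.
- rack_seat (a point): On the catch rack: where the centre of the pan's underside lies when the pan has slid to the end wall. The rack's floor falls 24 degrees towards the end wall; it is 160 mm wide inside and open towards the chute.
- mug: White mug, 80 mm across, 90 mm high, beside the station; bystander. Origin under its centre.
- cup: White cup, 76 mm across, 70 mm high, beside the station; bystander. Origin under its centre.
Not all that is in view belongs to the job. Leave any pink look-alike of the pan alone.

How it is judged:
On the way, in this order (a step that is already met when the one before it is completed fails the run):
1. the catch rack is pushed fully home (within 6 mm) (value of joint rack below 0.006 m), for 0.2 s.
2. the chute is tilted with the pan still resting on it and the rack home (angle between chute's own z axis and vertical above 0.1 rad and y of pan in the frame of chute below -0.02 m and value of joint rack below 0.01 m), for 0.2 s.
At the end, for the whole second after the job is handed in: The pan rests upright on the rack's floor at its end wall (centre within 40 mm of the seat, tilted less than 0.6 rad), at rest; the rack is home (within 20 mm); the chute is left tilted, between 0.19 and 0.39 rad (value of joint rack below 0.02 m and horizontal distance between pan and rack_seat below 0.04 m and height (world z) of pan below 0.095 m and angle between pan's own z axis and vertical below 0.6 rad and linear speed of pan below 0.02 m/s and angle between chute's own z axis and vertical between 0.19 and 0.39 rad); the robot touches nothing.
It fails at once if the wheel is rolled on after the pan has come to rest in the rack (horizontal distance between pan and rack_seat below 0.03 m and linear speed of pan below 0.004 m/s and contact force between station and the fingers above 3 N and angular speed of chute above 0.05 rad/s).
It fails at once if the robot touches the pan (contact force between pan and the fingers above 1 N or contact force between pan and the arm above 1 N).
It fails at once if the robot handles the chute itself instead of its wheel (over 3 N) (contact force between chute and the fingers above 3 N or contact force between chute and the arm above 3 N).
It fails at once if the chute is tilted steeper than 0.39 rad (22 degrees) (angle between chute's own z axis and vertical above 0.39 rad).
It fails at once if the mug or the cup is moved by more than 40 mm (distance of any of mug, cup from where it was at the start of the episode above 0.04 m).
It also fails if it takes over 72 s, if anything falls off the work surface, if the arm or the gripper's body presses on something with over 40 N, if the wrist force passes 120 N, or if a joint passes its speed limit or range.

## Working session

There is one attempt and no reset: what is moved stays moved. The work goes in short steps, Python scripts to look and compute and a tool call to move; the robot and the scene stay as the last step left them, time stands still between calls to the robot, and variables do not carry over. Pictures are saved under pics/ and viewed, about 8 in all and at most 12, crops included, and the job is handed in when it is done.

Besides the shell and the picture viewer there is one more tool, called after ">>>" by a JSON object that holds its "op" and its "data". move_arm: Moves the arm, as the interface text tells. Its arguments: {"type":"object","properties":{"moves":{"type":"array","items":{"type":"object","properties":{"gripper":{"type":"number"},"x":{"type":"number"},"y":{"type":"number"},"z":{"type":"number"},"roll":{"type":"number"}}}}},"required":["moves"]}

```bash
mkdir -p pics; cat > h.py <<'E'
import numpy as np,cv2
from bench import ctrl
def ray(c,u,v):
    T=np.array(c["world_from_camera"]);d=np.array([(u-c["cx"])/c["fx"],-(v-c["cy"])/c["fy"],-1.])
    return T[:3,3],T[:3,:3]@d
def onz(c,u,v,z):
    o,d=ray(c,u,v);return o+d*(z-o[2])/d[2]
def px(c,p):
    T=np.array(c["world_from_camera"]);q=T[:3,:3].T@(np.array(p)-T[:3,3])
    return c["cx"]+c["fx"]*q[0]/-q[2],c["cy"]-c["fy"]*q[1]/-q[2]
def save(c,n,crop=None,s=1):
    im=c["img"][:,:,::-1]
    if crop:im=im[crop[1]:crop[3],crop[0]:crop[2]]
    cv2.imwrite("pics/"+n,cv2.resize(im,None,fx=s,fy=s,interpolation=2))
E
python3 - <<'E'
from h import *
for n in("scene","top"):
    c=ctrl.camera(n);save(c,n+"0.png");print(n,c["fx"],c["cx"],c["cy"],np.round(c["world_from_camera"],3).tolist(),[k for k in c])
o=ctrl.get_obs();print(o["eef_pos"],o["eef_rot"],o["time_s"],o["wrist_force"])
E
```

```text
scene 521.7411651586095 314.79964746787584 241.49256022264206 [[0.409, -0.674, 0.615, 1.156], [0.912, 0.307, -0.271, -0.337], [-0.007, 0.672, 0.74, 0.842], [0.0, 0.0, 0.0, 1.0]] ['img', 'fx', 'fy', 'cx', 'cy', 'world_from_camera']
top 600.7174784001022 312.28493578256484 242.82236206212343 [[0.007, 0.992, -0.127, 0.363], [-0.999, 0.011, 0.03, -0.064], [0.032, 0.126, 0.991, 1.2], [0.0, 0.0, 0.0, 1.0]] ['img', 'fx', 'fy', 'cx', 'cy', 'world_from_camera']
[ 0.16319505 -0.55111623  0.40387827] [-5.86719942e-04  8.01193923e-01 -5.98404277e-01 -5.23946357e-04] 0.1 [ 0.55798117 -0.22988764  0.68323384]
```

View pics/top0.png

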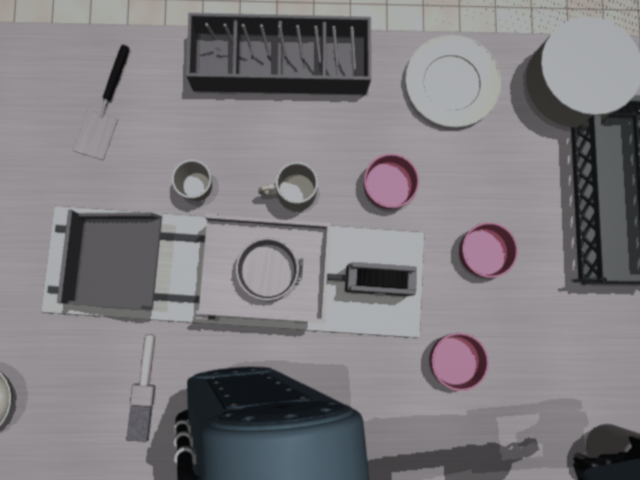

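View pics/scene0.png

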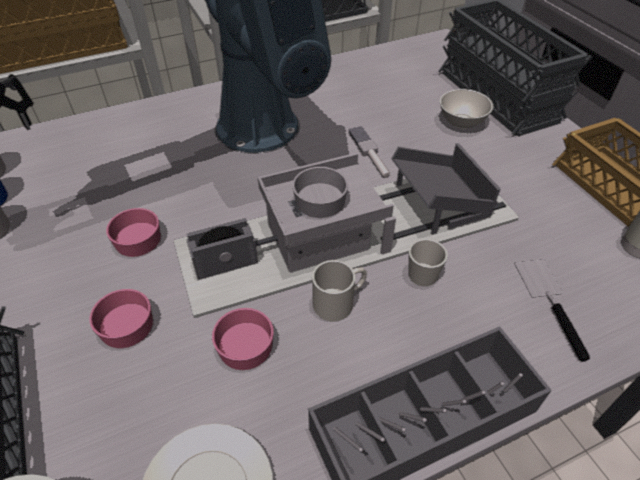

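The top view shows the station plate with corners near (55,207), (424,232), (420,336), (43,313). The wheel is at about (380,279), the pan at (267,270), and the rack's end wall at about (68,260). The mug (296,186) and cup (192,180) stand on the +x side. Three pink look-alikes are to be left alone.

```bash
python3 - <<'E'
from h import *
c=ctrl.camera("top")
P=[onz(c,u,v,.012)[:2] for u,v in((55,207),(424,232),(420,336),(43,313))]
print(np.round(P,3).tolist(),[round(float(np.linalg.norm(P[i]-P[(i+1)%4])),3) for i in range(4)])
ctr=np.mean(P,0);ax=(P[0]+P[3]-P[1]-P[2]);ax/=np.linalg.norm(ax);yaw=np.arctan2(-ax[0],ax[1]);print("ctr",ctr,"yaw",yaw)
ex=np.array([ax[1],-ax[0]])
print("wheel pred",ctr-.3*ax,"px",px(c,[*(ctr-.3*ax),.107]))
w=onz(c,383,279,.107);print("wheel meas",w)
for n,u,v,z in(("rackL",75,211,.101),("rackR",63,302,.101),("rackmid",67,257,.101),("mug",296,186,.09),("cup",192,180,.07),("pan",267,270,.16),("pink1",488,250,.045),("pink2",459,361,.045),("pink3",391,181,.045)):
    p=onz(c,u,v,z)[:2]-ctr;print(n,"world",np.round(p+ctr,3),"station",np.round([p@ex,p@ax],3))
save(c,"top1.png",(30,190,440,350),1.9)
s=ctrl.camera("scene");print("scene wheel px",px(s,[*(ctr-.3*ax),.107]))
print(ctrl.get_obs()["opening"])
from scipy.spatial.transform import Rotation as R
w,x,y,z=ctrl.get_obs()["eef_rot"];print(R.from_quat([x,y,z,w]).as_matrix().round(3))
E
```

```text
[[0.58, 0.41], [0.539, -0.325], [0.332, -0.314], [0.372, 0.42]] [0.736, 0.207, 0.735, 0.209]
ctr [0.45591279 0.04788522] yaw -0.054763372437615136
wheel pred [ 0.43949199 -0.25166504] px (np.float64(396.18154310781836), np.float64(277.96885025590177))
wheel meas [ 0.43737582 -0.22743966  0.107     ]
rackL world [0.557 0.338] station [0.085 0.295]
rackR world [0.391 0.35 ] station [-0.081  0.298]
rackmid world [0.472 0.347] station [-0.   0.3]
mug world [ 0.612 -0.067] station [ 0.162 -0.106]
cup world [0.626 0.132] station [0.165 0.093]
pan world [ 0.447 -0.018] station [-0.005 -0.066]
pink1 world [ 0.5   -0.443] station [ 0.071 -0.488]
pink2 world [ 0.287 -0.381] station [-0.146 -0.437]
pink3 world [ 0.635 -0.254] station [ 0.196 -0.292]
scene wheel px (np.float64(205.98769832423326), np.float64(233.92463311894264))
1.0034619613862208
[[ 0.284 -0.959 -0.   ]
 [-0.959 -0.284  0.001]
 [-0.001 -0.    -1.   ]]
```

View pics/top1.png

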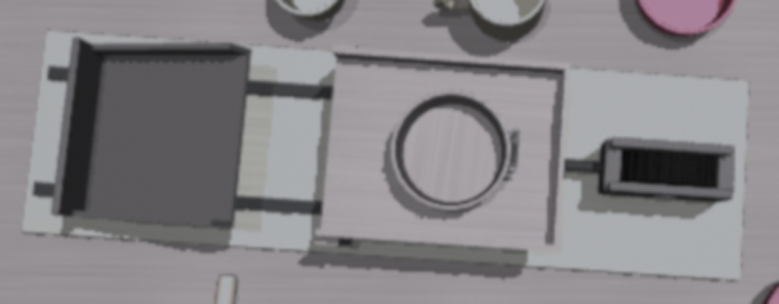

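```bash
python3 - <<'E'
from h import *
c=ctrl.camera("top");s=ctrl.camera("scene")
ctr=np.array([.4559,.0479]);a=-.05476;ax=np.array([-np.sin(a),np.cos(a)]);ex=np.array([ax[1],-ax[0]])
f=lambda p:np.round([(p[:2]-ctr)@ex,(p[:2]-ctr)@ax],3)
S=lambda x,y:(30+x/1.9,190+y/1.9)
for n,x,y,z in(("hous TL",606,140,.1),("hous TR",732,146,.1),("hous BR",732,198,.1),("hous BL",602,190,.1),("chute head top",566,68,.143),("chute head bot",555,247,.143),("lip top",335,55,.143),("rackL",78,38,.101),("rackR",55,212,.101)):
    p=onz(c,*S(x,y),z);print(n,np.round(p,3),f(p))
save(s,"s1.png",(170,130,510,310),2.3)
E
```

```text
hous TL [ 0.465 -0.166  0.1  ] [ 0.021 -0.213]
hous TR [ 0.461 -0.288  0.1  ] [ 0.023 -0.336]
hous BR [ 0.41  -0.288  0.1  ] [-0.027 -0.338]
hous BL [ 0.417 -0.162  0.1  ] [-0.027 -0.212]
chute head top [ 0.529 -0.124  0.143] [ 0.082 -0.168]
chute head bot [ 0.362 -0.115  0.143] [-0.085 -0.168]
lip top [0.538 0.092 0.143] [0.08  0.048]
rackL [0.559 0.345 0.101] [0.087 0.302]
rackR [0.392 0.357 0.101] [-0.081  0.305]
```

View pics/s1.png

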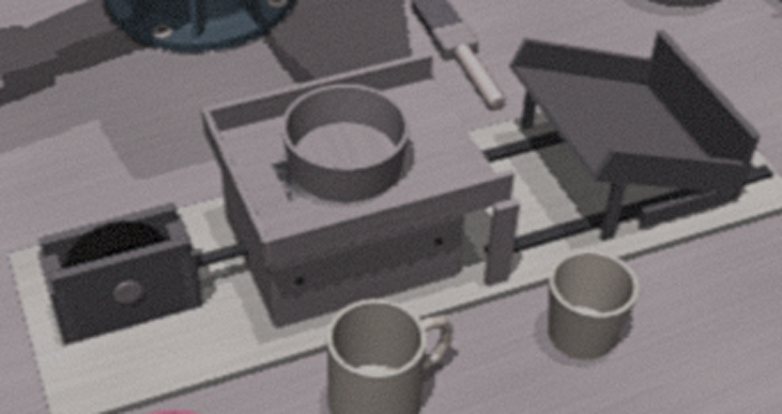

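>>> {"op": "move_arm", "data": {"moves": [{"gripper": 0, "roll": 9.8}, {"roll": 9.8}, {"x": -2, "y": -5.2}, {"x": -2, "y": -5.2}, {"x": -2, "y": -5.2}]}}

```text
validation failed for argument at $.mo...
```

>>> {"op": "move_arm", "data": {"moves": [{"x": -4, "y": -4.2}, {"x": -4, "y": -4.2}, {"x": -5.5, "y": -2}, {"x": -6}, {"x": -6}]}}

```text
validation failed for argument at $.mo...
```

>>> {"op": "move_arm", "data": {"moves": [{"x": -6}, {"x": -6}, {"x": -6}, {"x": -6}, {"x": -6}]}}

```text
validation failed for argument at $.mo...
```

>>> {"op": "move_arm", "data": {"moves": [{"x": -6}, {"x": -6}, {"x": -6}, {"x": -6}, {}]}}

```text
validation failed for argument at $.mo...
```

>>> {"op": "move_arm", "data": {"moves": [{"gripper": 0, "x": 0, "y": 0, "z": 0, "roll": 9.8}, {"gripper": 0, "x": 0, "y": 0, "z": 0, "roll": 9.8}, {"gripper": 0, "x": -2, "y": -5.2, "z": 0, "roll": 0}, {"gripper": 0, "x": -2, "y": -5.2, "z": 0, "roll": 0}, {"gripper": 0, "x": -2, "y": -5.2, "z": 0, "roll": 0}]}}

```text
time_s: 0.92
eef_pos: [0.3236, -0.4994, 0.4048]
eef_rot: [-0.0, -0.687, 0.726, -0.0]
wrist_force: [-0.1, -0.7, 0.7]
opening: 0.001
```

>>> {"op": "move_arm", "data": {"moves": [{"gripper": 0, "x": -4, "y": -4.2, "z": 0, "roll": 0}, {"gripper": 0, "x": -4, "y": -4.2, "z": 0, "roll": 0}, {"gripper": 0, "x": -5.5, "y": -2, "z": 0, "roll": 0}, {"gripper": 0, "x": -6, "y": 0, "z": 0, "roll": 0}, {"gripper": 0, "x": -6, "y": 0, "z": 0, "roll": 0}]}}

```text
time_s: 1.55
eef_pos: [0.4401, -0.249, 0.4045]
eef_rot: [0.0, -0.688, 0.726, 0.0]
wrist_force: [1.1, 0.3, 0.5]
opening: 0.003
```

>>> {"op": "move_arm", "data": {"moves": [{"gripper": 0, "x": -6, "y": 0, "z": 0, "roll": 0}, {"gripper": 0, "x": -6, "y": 0, "z": 0, "roll": 0}, {"gripper": 0, "x": -6, "y": 0, "z": 0, "roll": 0}, {"gripper": 0, "x": -6, "y": 0, "z": 0, "roll": 0}, {"gripper": 0, "x": -6, "y": 0, "z": 0, "roll": 0}]}}

```text
time_s: 2.17
eef_pos: [0.4559, 0.0505, 0.4051]
eef_rot: [0.0, -0.688, 0.726, -0.0]
wrist_force: [0.7, -0.3, 0.6]
opening: 0.002
```

>>> {"op": "move_arm", "data": {"moves": [{"gripper": 0, "x": -6, "y": 0, "z": 0, "roll": 0}, {"gripper": 0, "x": -6, "y": 0, "z": 0, "roll": 0}, {"gripper": 0, "x": -6, "y": 0, "z": 0, "roll": 0}, {"gripper": 0, "x": 0, "y": 0, "z": 0, "roll": 0}, {"gripper": 0, "x": 0, "y": 0, "z": 0, "roll": 0}]}}

```text
time_s: 2.8
eef_pos: [0.4658, 0.2284, 0.4044]
eef_rot: [-0.0, -0.688, 0.726, -0.0]
wrist_force: [-0.5, -0.7, -0.3]
opening: -0.0
```

>>> {"op": "move_arm", "data": {"moves": [{"gripper": 0, "x": -6, "y": 0, "z": 0, "roll": 0}, {"gripper": 0, "x": -6, "y": 0, "z": 0, "roll": 0}, {"gripper": 0, "x": -6, "y": 0, "z": 0, "roll": 0}, {"gripper": 0, "x": 0, "y": 0, "z": 5, "roll": 0}, {"gripper": 0, "x": 0, "y": 0, "z": 3, "roll": 0}]}}

```text
time_s: 3.42
eef_pos: [0.4759, 0.4068, 0.3223]
eef_rot: [-0.001, -0.687, 0.726, 0.0]
wrist_force: [-0.3, -0.3, -0.2]
opening: -0.003
```

```bash
python3 - <<'E'
from h import *
a=ctrl.camera("scene");b=ctrl.camera("top");o=ctrl.get_obs();print(o["eef_pos"],o["time_s"],o["wrist_force"])
A=cv2.resize(a["img"],(520,390));B=cv2.resize(b["img"][130:370,0:330],(280,204))
im=np.zeros((390,800,3),np.uint8);im[:,:520]=A;im[:204,520:]=B
cv2.imwrite("pics/c1.png",im[:,:,::-1])
E
```

```text
[0.47525572 0.40574461 0.32025125] 3.525 [-0.31147625  0.33312068 -0.00215823]
```

View pics/c1.png

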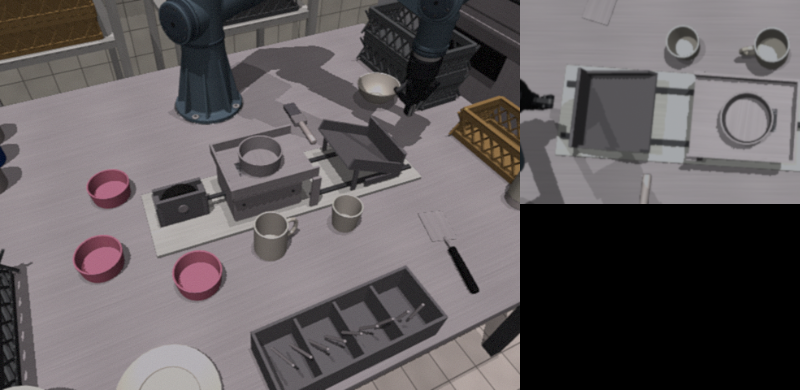

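The gripper is beyond the end wall at composite pixel (545,98) and clear of it. The wheel and pan are unchanged. I'll lower it and push.

>>> {"op": "move_arm", "data": {"moves": [{"gripper": 0, "x": 0, "y": 0, "z": 4, "roll": 0}, {"gripper": 0, "x": 0, "y": 0, "z": 4, "roll": 0}, {"gripper": 0, "x": 0, "y": 0, "z": 1.7, "roll": 0}, {"gripper": 0, "x": 1, "y": 0, "z": 0, "roll": 0}, {"gripper": 0, "x": 1, "y": 0, "z": 0, "roll": 0}]}}

```text
time_s: 4.15
eef_pos: [0.4757, 0.3876, 0.2298]
eef_rot: [0.001, -0.688, 0.726, -0.0]
wrist_force: [-0.1, 0.0, 0.2]
opening: -0.003
```

>>> {"op": "move_arm", "data": {"moves": [{"gripper": 0, "x": 1, "y": 0, "z": 0, "roll": 0}, {"gripper": 0, "x": 1, "y": 0, "z": 0, "roll": 0}, {"gripper": 0, "x": 1, "y": 0, "z": 0, "roll": 0}, {"gripper": 0, "x": 1, "y": 0, "z": 0, "roll": 0}, {"gripper": 0, "x": 0, "y": 0, "z": 0, "roll": 0}]}}

```text
time_s: 4.78
eef_pos: [0.4735, 0.3481, 0.2307]
eef_rot: [0.002, -0.687, 0.726, -0.001]
wrist_force: [-0.4, 1.2, 6.0]
opening: -0.0
```

>>> {"op": "move_arm", "data": {"moves": [{"gripper": 0, "x": 1, "y": 0, "z": 0, "roll": 0}, {"gripper": 0, "x": 1, "y": 0, "z": 0, "roll": 0}, {"gripper": 0, "x": 1, "y": 0, "z": 0, "roll": 0}, {"gripper": 0, "x": 1, "y": 0, "z": 0, "roll": 0}, {"gripper": 0, "x": 0, "y": 0, "z": 0, "roll": 0}]}}

```text
time_s: 5.4
eef_pos: [0.4713, 0.3082, 0.2307]
eef_rot: [0.002, -0.687, 0.726, -0.001]
wrist_force: [-1.7, 1.2, 7.7]
opening: -0.001
```

```bash
python3 - <<'E'
from h import *
a=ctrl.camera("scene");b=ctrl.camera("top");o=ctrl.get_obs();print(o["eef_pos"],o["time_s"],o["wrist_force"],o["torque"])
A=cv2.resize(a["img"][90:270,240:520],None,fx=1.7,fy=1.7);B=cv2.resize(b["img"][170:340,0:210],None,fx=1.5,fy=1.5)
im=np.zeros((310,800,3),np.uint8);im[:A.shape[0],:A.shape[1]]=A;im[:B.shape[0],480:480+B.shape[1]]=B
cv2.imwrite("pics/c2.png",im[:,:,::-1])
E
```

```text
[0.47131844 0.30824161 0.23068199] 5.5 [-1.37258895  0.00997388  7.55728124] [-0.10106545  0.23377868 -0.01924852]
```

View pics/c2.png

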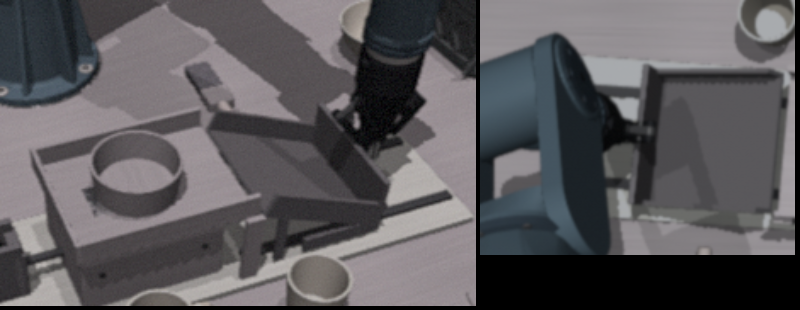

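The fingertips are against the end wall at composite pixel (350,125), and the rack has moved close to the chute. I'll keep pushing in smaller steps.

>>> {"op": "move_arm", "data": {"moves": [{"gripper": 0, "x": 0.7, "y": 0, "z": 0, "roll": 0}, {"gripper": 0, "x": 0.7, "y": 0, "z": 0, "roll": 0}, {"gripper": 0, "x": 0.6, "y": 0, "z": 0, "roll": 0}, {"gripper": 0, "x": 0.5, "y": 0, "z": 0, "roll": 0}, {"gripper": 0, "x": 0.5, "y": 0, "z": 0, "roll": 0}]}}

```text
time_s: 6.12
eef_pos: [0.4722, 0.2853, 0.236]
eef_rot: [0.014, -0.687, 0.727, 0.002]
wrist_force: [-1.2, 59.2, 15.8]
opening: -0.004
```

>>> {"op": "move_arm", "data": {"moves": [{"gripper": 0, "x": -0.8, "y": 0, "z": 0, "roll": 0}, {"gripper": 0, "x": -3, "y": 0, "z": 0, "roll": 0}, {"gripper": 0, "x": -2, "y": 0, "z": 0, "roll": 0}, {"gripper": 0, "x": 0, "y": 0, "z": -5, "roll": 0}, {"gripper": 0, "x": 0, "y": 0, "z": -6, "roll": 0}]}}

```text
time_s: 6.75
eef_pos: [0.4711, 0.336, 0.3372]
eef_rot: [-0.002, -0.688, 0.726, 0.001]
wrist_force: [1.4, -0.1, -0.3]
opening: -0.004
```

>>> {"op": "move_arm", "data": {"moves": [{"gripper": 0, "x": 0, "y": 0, "z": -6, "roll": 0}, {"gripper": 0, "x": 6, "y": 0, "z": -1, "roll": 0}, {"gripper": 0, "x": 6, "y": 0, "z": 0, "roll": 0}, {"gripper": 0, "x": 6, "y": 0, "z": 0, "roll": 0}, {"gripper": 0, "x": 6, "y": 0, "z": 0, "roll": 0}]}}

```text
time_s: 7.38
eef_pos: [0.4581, 0.0948, 0.4078]
eef_rot: [0.0, -0.688, 0.726, -0.0]
wrist_force: [1.1, -0.9, -0.7]
opening: 0.001
```

>>> {"op": "move_arm", "data": {"moves": [{"gripper": 0, "x": 6, "y": 0, "z": 0, "roll": 0}, {"gripper": 0, "x": 6, "y": 0, "z": 0, "roll": 0}, {"gripper": 0, "x": 6, "y": 0, "z": 0, "roll": 0}, {"gripper": 0, "x": 6, "y": 0, "z": 0, "roll": 0}, {"gripper": 0, "x": 6, "y": 0, "z": 0, "roll": 0}]}}

```text
time_s: 8.0
eef_pos: [0.4418, -0.205, 0.4079]
eef_rot: [0.0, -0.688, 0.726, -0.0]
wrist_force: [1.2, -0.7, 0.1]
opening: 0.003
```

```bash
python3 - <<'E'
from h import *
a=ctrl.camera("scene");b=ctrl.camera("top");o=ctrl.get_obs();print(o["eef_pos"],o["time_s"],o["wrist_force"],o["eef_rot"])
A=cv2.resize(a["img"][90:290,150:510],None,fx=1.3,fy=1.3);B=cv2.resize(b["img"][170:340,0:210],None,fx=1.5,fy=1.5)
im=np.zeros((310,800,3),np.uint8);im[:A.shape[0],:A.shape[1]]=A;im[:B.shape[0],480:480+B.shape[1]]=B
cv2.imwrite("pics/c3.png",im[:,:,::-1])
E
```

```text
[ 0.44163731 -0.20799027  0.40787447] 8.1 [0.0034486  0.99123158 0.45873666] [-0.00080347 -0.68540606  0.72816024 -0.00074345]
```

View pics/c3.png

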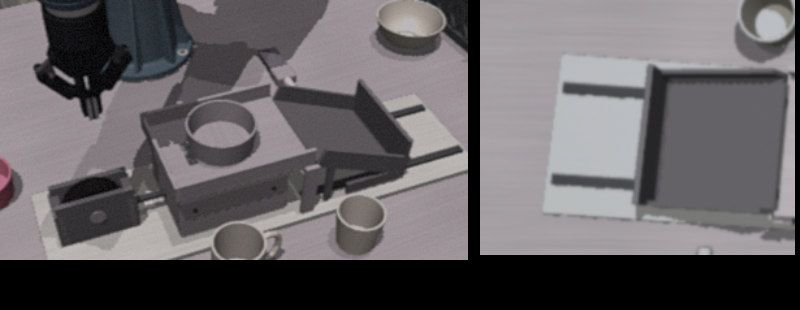

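The rack sits flush against the chute, with its end wall at composite pixel (650,135), and the pan has not moved. Next I'll go to the wheel.

>>> {"op": "move_arm", "data": {"moves": [{"gripper": 0, "x": 3.9, "y": 0.15, "z": 3, "roll": 0}, {"gripper": 0, "x": 0, "y": 0, "z": 4, "roll": 0}, {"gripper": 0, "x": 0, "y": 0, "z": 4, "roll": 0}, {"gripper": 0, "x": 0, "y": 0, "z": 1, "roll": 0}, {"gripper": 0, "x": 0, "y": 0, "z": 0, "roll": 0}]}}

```text
time_s: 8.72
eef_pos: [0.4391, -0.2415, 0.2879]
eef_rot: [0.0, -0.688, 0.726, 0.0]
wrist_force: [0.1, -0.0, 0.1]
opening: 0.003
```

```bash
cat > look.py <<'E'
import sys
from h import *
a=ctrl.camera("scene");b=ctrl.camera("top");o=ctrl.get_obs();print(o["eef_pos"],o["time_s"],o["wrist_force"])
def fit(im,x,w,n):
    im=im[x[1]:x[3],x[0]:x[2]];f=w/im.shape[1];return cv2.resize(im,(w,int(im.shape[0]*f)),interpolation=2)
A=fit(a["img"],(150,130,400,310),520,0);B=fit(b["img"],(170,180,430,350),280,0)
im=np.zeros((max(A.shape[0],B.shape[0]),800,3),np.uint8);im[:A.shape[0],:520]=A;im[:B.shape[0],520:]=B
cv2.imwrite("pics/"+sys.argv[1],im[:,:,::-1]);np.save("pics/"+sys.argv[1]+".npy",a["img"])
E
python3 look.py d1.png
```

```text
[ 0.43963185 -0.24208896  0.28942538] 8.825 [-0.81675475  0.6519756   0.84460007]
```

View pics/d1.png

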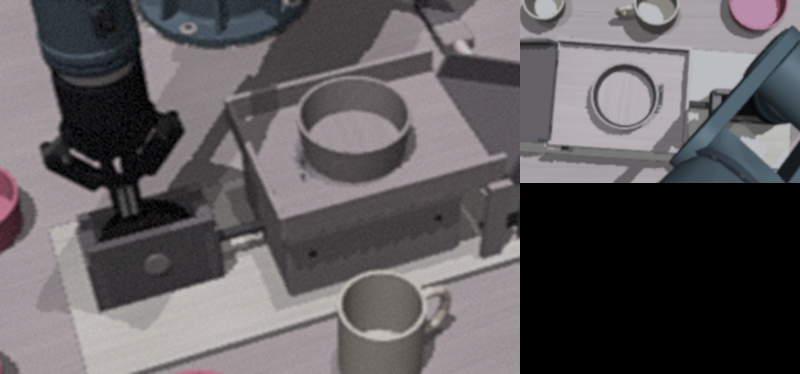

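The fingertip is just over the wheel rim at composite pixel (128,210), between the cheeks and slightly on the −y side of the crest. I'll lower it gently.

>>> {"op": "move_arm", "data": {"moves": [{"gripper": 0, "x": 0.6, "y": 0.1, "z": 0.4, "roll": 0}, {"gripper": 0, "x": 0, "y": 0, "z": 0.3, "roll": 0}, {"gripper": 0, "x": 0, "y": 0, "z": 0.2, "roll": 0}, {"gripper": 0, "x": 0, "y": 0, "z": 0, "roll": 0}]}}

```text
time_s: 9.32
eef_pos: [0.4375, -0.2477, 0.2785]
eef_rot: [0.0, -0.688, 0.726, 0.0]
wrist_force: [-0.1, 0.1, 0.1]
opening: 0.001
```

>>> {"op": "move_arm", "data": {"moves": [{"gripper": 0, "x": 0, "y": 0, "z": 0.2, "roll": 0}, {"gripper": 0, "x": 0, "y": 0, "z": 0.1, "roll": 0}, {"gripper": 0, "x": 0, "y": 0, "z": 0, "roll": 0}]}}

```text
time_s: 9.7
eef_pos: [0.4379, -0.2483, 0.2765]
eef_rot: [-0.0, -0.688, 0.726, -0.001]
wrist_force: [-1.2, -2.4, 5.1]
opening: 0.0
```

>>> {"op": "move_arm", "data": {"moves": [{"gripper": 0, "x": -0.6, "y": 0, "z": -0.05, "roll": 0}, {"gripper": 0, "x": -0.6, "y": 0, "z": 0, "roll": 0}, {"gripper": 0, "x": -0.6, "y": 0, "z": 0, "roll": 0}]}}

```text
time_s: 10.07
eef_pos: [0.4391, -0.2319, 0.2792]
eef_rot: [-0.002, -0.688, 0.726, -0.003]
wrist_force: [-9.0, -7.2, 21.5]
opening: -0.002
```

```bash
cat > tilt.py <<'E'
import sys
from h import *
a=ctrl.camera("scene");o=ctrl.get_obs();n=sys.argv[1]
np.save("pics/%s.npy"%n,a["img"])
p=np.load("pics/d1.png.npy").astype(int)
i=a["img"]
# chute/pan image motion by template shifts vs reference d1: (pan patch, chute head-corner patch)
g=lambda m:cv2.cvtColor(m.astype(np.uint8),cv2.COLOR_RGB2GRAY)
for nm,(x,y,w,h) in dict(pan=(290,163,62,58),head=(256,170,28,24),headlow=(276,225,30,18),mug=(310,258,58,60)).items():
    t=g(p)[y:y+h,x:x+w];r=cv2.matchTemplate(g(i)[y-35:y+h+35,x-30:x+w+90],t,cv2.TM_CCOEFF_NORMED)
    _,s,_,l=cv2.minMaxLoc(r);print(nm,"shift",(l[0]-30,l[1]-35),round(s,2))
print(np.round(o["eef_pos"],4),o["time_s"],np.round(o["wrist_force"],1))
E
python3 tilt.py e1
```

```text
pan shift (0, -1) 0.96
head shift (4, -3) 0.9
headlow shift (0, -2) 0.99
mug shift (0, 0) 1.0
[ 0.4392 -0.2313  0.2793] 10.125 [-9.3 -3.6 20. ]
```

>>> {"op": "move_arm", "data": {"moves": [{"gripper": 0, "x": -0.6, "y": 0, "z": -0.15, "roll": 0}, {"gripper": 0, "x": -0.6, "y": 0, "z": 0, "roll": 0}, {"gripper": 0, "x": -0.6, "y": 0, "z": 0, "roll": 0}]}}

```text
time_s: 10.5
eef_pos: [0.44, -0.2125, 0.279]
eef_rot: [-0.0, -0.688, 0.726, -0.002]
wrist_force: [0.7, -1.5, 1.4]
opening: 0.001
```

```bash
python3 tilt.py e2
```

```text
pan shift (1, -3) 0.92
head shift (11, -7) 0.86
headlow shift (1, -5) 0.99
mug shift (0, 0) 1.0
[ 0.44   -0.2117  0.2786] 10.55 [1.  1.3 6.9]
```

>>> {"op": "move_arm", "data": {"moves": [{"gripper": 0, "x": 0, "y": 0, "z": -1.5, "roll": 0}, {"gripper": 0, "x": 3.6, "y": 0, "z": 0, "roll": 0}, {"gripper": 0, "x": 0, "y": 0, "z": 0, "roll": 0}, {"gripper": 0, "x": 0, "y": 0, "z": 1.5, "roll": 0}, {"gripper": 0, "x": 0, "y": 0, "z": 0.15, "roll": 0}]}}

```text
time_s: 11.18
eef_pos: [0.4378, -0.248, 0.2763]
eef_rot: [-0.0, -0.688, 0.726, -0.001]
wrist_force: [-3.2, -3.1, 12.9]
opening: -0.001
```

>>> {"op": "move_arm", "data": {"moves": [{"gripper": 0, "x": -0.6, "y": 0, "z": -0.1, "roll": 0}, {"gripper": 0, "x": -0.6, "y": 0, "z": -0.05, "roll": 0}, {"gripper": 0, "x": -0.6, "y": 0, "z": 0, "roll": 0}, {"gripper": 0, "x": -0.6, "y": 0, "z": 0, "roll": 0}, {"gripper": 0, "x": -0.6, "y": 0, "z": 0, "roll": 0}]}}

```text
time_s: 11.8
eef_pos: [0.4397, -0.2182, 0.2796]
eef_rot: [-0.001, -0.688, 0.726, -0.002]
wrist_force: [-4.2, -1.4, 16.4]
opening: 0.003
```

```bash
python3 tilt.py e3
```

```text
pan shift (2, -5) 0.82
head shift (9, -11) 0.73
headlow shift (2, -10) 0.92
mug shift (0, 0) 1.0
[ 0.4397 -0.2173  0.2794] 11.85 [-3.9  1.5 20.1]
```

>>> {"op": "move_arm", "data": {"moves": [{"gripper": 0, "x": 0, "y": 0, "z": -1.5, "roll": 0}, {"gripper": 0, "x": 3.0, "y": 0, "z": 0, "roll": 0}, {"gripper": 0, "x": 0, "y": 0, "z": 0, "roll": 0}, {"gripper": 0, "x": 0, "y": 0, "z": 1.5, "roll": 0}, {"gripper": 0, "x": 0, "y": 0, "z": 0.1, "roll": 0}]}}

```text
time_s: 12.48
eef_pos: [0.4378, -0.2482, 0.2767]
eef_rot: [-0.001, -0.688, 0.726, -0.001]
wrist_force: [-2.1, -4.5, 11.4]
opening: 0.002
```

>>> {"op": "move_arm", "data": {"moves": [{"gripper": 0, "x": -0.6, "y": 0, "z": -0.1, "roll": 0}, {"gripper": 0, "x": -0.6, "y": 0, "z": -0.05, "roll": 0}, {"gripper": 0, "x": -0.6, "y": 0, "z": 0, "roll": 0}, {"gripper": 0, "x": -0.6, "y": 0, "z": 0, "roll": 0}]}}

```text
time_s: 12.98
eef_pos: [0.4393, -0.224, 0.2796]
eef_rot: [-0.001, -0.688, 0.726, -0.001]
wrist_force: [-4.0, -0.6, 15.0]
opening: 0.002
```

```bash
python3 tilt.py e4;python3 look.py e4b.png
```

```text
pan shift (3, -7) 0.72
head shift (6, -13) 0.67
headlow shift (4, -13) 0.89
mug shift (0, 0) 1.0
[ 0.4393 -0.2232  0.2794] 13.025 [-2.8  1.8 18.2]
[ 0.43934348 -0.22328988  0.27938537] 13.125 [-4.12313967  1.23052634 19.1683269 ]
```

View pics/e4b.png

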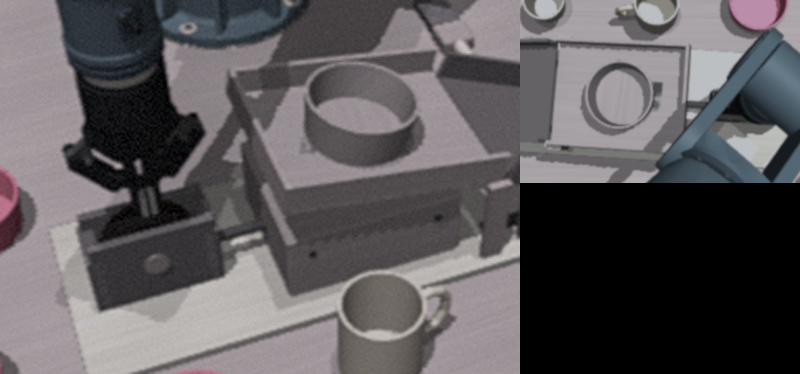

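The chute's near head corner in the composite has risen from (275,220) to (286,188). The pan still rests in place.

```bash
cat > cor.py <<'E'
from h import *
def corner(s,th,lx=.088,h=.028):
    a=-.05476;ax=np.array([-np.sin(a),np.cos(a)]);ex=np.array([ax[1],-ax[0]]);O=np.array([.4559,.0479])+.022*ax-.0025*ex
    y=.03-.22*np.cos(th)+h*np.sin(th);z=.115+.22*np.sin(th)+h*np.cos(th)
    return px(s,[*(O+lx*ex+y*ax),z])
E
python3 - <<'E'
from cor import *
s=ctrl.camera("scene")
for th in(0,.1,.15,.2,.25,.3,.35):
    u,v=corner(s,th);print(th,round(u,1),round(v,1),"comp",round((u-150)*2.08),round((v-130)*2.08))
E
```

```text
0 284.0 233.1 comp 279 214
0.1 285.5 224.2 comp 282 196
0.15 286.6 219.7 comp 284 187
0.2 288.1 215.0 comp 287 177
0.25 289.9 210.3 comp 291 167
0.3 292.0 205.5 comp 295 157
0.35 294.4 200.6 comp 300 147
```

```bash
cat > pan.py <<'E'
import sys
from cor import *
# pan + chute-corner patch motion since the previous picture (files given), subpixel
a=ctrl.camera("scene");n,prev=sys.argv[1:3];np.save("pics/%s.npy"%n,a["img"]);o=ctrl.get_obs()
g=lambda m:cv2.cvtColor(m,cv2.COLOR_RGB2GRAY).astype(np.float32)
P,Q=g(np.load("pics/%s.npy"%prev)),g(a["img"])
for nm,(x,y,w,h) in dict(pan=(294,155,60,56),head=(270,205,60,30)).items():
    r=cv2.matchTemplate(Q[y-25:y+h+25,x-15:x+w+60],P[y:y+h,x:x+w],cv2.TM_CCOEFF_NORMED);_,s,_,(i,j)=cv2.minMaxLoc(r)
    sub=lambda l,c,r:(l-r)/(2*(l-2*c+r)) if l-2*c+r else 0
    di=sub(*r[j,i-1:i+2]) if 0<i<r.shape[1]-1 else 0;dj=sub(*r[j-1:j+2,i]) if 0<j<r.shape[0]-1 else 0
    print(nm,round(float(i-15+di),2),round(float(j-25+dj),2),"score",round(s,2))
print(np.round(o["eef_pos"],4),o["time_s"],np.round(o["wrist_force"],1))
E
cp pics/e4b.png.npy pics/f0.npy; python3 pan.py f0b f0
```

```text
pan 0.02 0.0 score 0.99
head -0.01 0.0 score 1.0
[ 0.4393 -0.2233  0.2794] 13.225 [-3.6  2.4 18.3]
```

>>> {"op": "move_arm", "data": {"moves": [{"gripper": 0, "x": -0.6, "y": 0, "z": -0.03, "roll": 0}, {"gripper": 0, "x": -0.4, "y": 0, "z": 0, "roll": 0}, {"gripper": 0, "x": 0, "y": 0, "z": 0, "roll": 0}, {"gripper": 0, "x": 0, "y": 0, "z": 0, "roll": 0}]}}

```text
time_s: 13.72
eef_pos: [0.4394, -0.2133, 0.278]
eef_rot: [0.0, -0.688, 0.726, 0.001]
wrist_force: [2.3, 1.6, 3.2]
opening: -0.001
```

```bash
python3 pan.py f1 f0
```

```text
pan 0.43 -0.63 score 0.95
head 0.12 -0.97 score 0.98
[ 0.4394 -0.2135  0.278 ] 13.775 [1.7 0.4 1.9]
```

>>> {"op": "move_arm", "data": {"moves": [{"gripper": 0, "x": 0, "y": 0, "z": -1.5, "roll": 0}, {"gripper": 0, "x": 3.4, "y": 0, "z": 0, "roll": 0}, {"gripper": 0, "x": 0, "y": 0, "z": 0, "roll": 0}, {"gripper": 0, "x": 0, "y": 0, "z": 1.5, "roll": 0}, {"gripper": 0, "x": 0, "y": 0, "z": 0.13, "roll": 0}]}}

```text
time_s: 14.4
eef_pos: [0.4376, -0.2475, 0.2766]
eef_rot: [-0.0, -0.688, 0.726, 0.0]
wrist_force: [-1.5, -0.8, 6.2]
opening: -0.001
```

>>> {"op": "move_arm", "data": {"moves": [{"gripper": 0, "x": -0.6, "y": 0, "z": -0.1, "roll": 0}, {"gripper": 0, "x": -0.4, "y": 0, "z": -0.03, "roll": 0}, {"gripper": 0, "x": 0, "y": 0, "z": 0, "roll": 0}, {"gripper": 0, "x": 0, "y": 0, "z": 0, "roll": 0}, {"gripper": 0, "x": 0, "y": 0, "z": 0, "roll": 0}]}}

```text
time_s: 15.02
eef_pos: [0.4382, -0.2375, 0.2792]
eef_rot: [-0.0, -0.688, 0.726, -0.0]
wrist_force: [-2.0, -1.8, 8.0]
opening: -0.002
```

```bash
python3 pan.py f2 f1
```

```text
pan 0.56 -0.8 score 0.94
head -0.03 -1.19 score 0.94
[ 0.4382 -0.2375  0.2792] 15.075 [-2.5 -2.9  7.1]
```

>>> {"op": "move_arm", "data": {"moves": [{"gripper": 0, "x": -0.4, "y": 0, "z": 0, "roll": 0}, {"gripper": 0, "x": -0.4, "y": 0, "z": 0, "roll": 0}, {"gripper": 0, "x": 0, "y": 0, "z": 0, "roll": 0}, {"gripper": 0, "x": 0, "y": 0, "z": 0, "roll": 0}, {"gripper": 0, "x": 0, "y": 0, "z": 0, "roll": 0}]}}

```text
time_s: 15.7
eef_pos: [0.4387, -0.2297, 0.28]
eef_rot: [-0.001, -0.688, 0.726, -0.001]
wrist_force: [-5.5, -0.8, 14.8]
opening: -0.004
```

```bash
python3 pan.py f3 f2
```

```text
pan 0.47 -0.61 score 0.95
head 0.27 -0.93 score 0.97
[ 0.4387 -0.2297  0.28  ] 15.75 [-5.2 -1.8 15.1]
```

>>> {"op": "move_arm", "data": {"moves": [{"gripper": 0, "x": -0.4, "y": 0, "z": 0, "roll": 0}, {"gripper": 0, "x": -0.3, "y": 0, "z": 0, "roll": 0}, {"gripper": 0, "x": 0, "y": 0, "z": 0, "roll": 0}, {"gripper": 0, "x": 0, "y": 0, "z": 0, "roll": 0}, {"gripper": 0, "x": 0, "y": 0, "z": 0, "roll": 0}]}}

```text
time_s: 16.38
eef_pos: [0.4391, -0.2223, 0.2798]
eef_rot: [-0.0, -0.688, 0.726, -0.0]
wrist_force: [-4.6, 0.8, 13.9]
opening: 0.0
```

```bash
python3 pan.py f4 f3
```

```text
pan 0.58 -0.67 score 0.92
head 0.22 -0.91 score 0.97
[ 0.4391 -0.2223  0.2798] 16.425 [-3.6  0.7 15. ]
```

>>> {"op": "move_arm", "data": {"moves": [{"gripper": 0, "x": -0.4, "y": 0, "z": 0, "roll": 0}, {"gripper": 0, "x": -0.3, "y": 0, "z": 0.02, "roll": 0}, {"gripper": 0, "x": 0, "y": 0, "z": 0, "roll": 0}, {"gripper": 0, "x": 0, "y": 0, "z": 0, "roll": 0}, {"gripper": 0, "x": 0, "y": 0, "z": 0, "roll": 0}]}}

```text
time_s: 17.05
eef_pos: [0.4395, -0.2149, 0.2785]
eef_rot: [0.0, -0.688, 0.726, 0.0]
wrist_force: [0.8, 1.5, 7.8]
opening: -0.003
```

```bash
python3 pan.py f5 f4
```

```text
pan 0.46 -0.59 score 0.95
head 0.16 -0.87 score 0.97
[ 0.4395 -0.215   0.2785] 17.1 [-0.2  2.   6.4]
```

>>> {"op": "move_arm", "data": {"moves": [{"gripper": 0, "x": 0, "y": 0, "z": -1.5, "roll": 0}, {"gripper": 0, "x": 3.2, "y": 0, "z": 0, "roll": 0}, {"gripper": 0, "x": 0, "y": 0, "z": 0, "roll": 0}, {"gripper": 0, "x": 0, "y": 0, "z": 1.5, "roll": 0}, {"gripper": 0, "x": 0, "y": 0, "z": 0.11, "roll": 0}]}}

```text
time_s: 17.73
eef_pos: [0.4376, -0.2475, 0.2767]
eef_rot: [-0.0, -0.688, 0.726, -0.0]
wrist_force: [-0.5, -2.8, 6.5]
opening: -0.001
```

```bash
python3 pan.py f6 f5
```

```text
pan -0.04 0.04 score 0.96
head -0.38 -0.1 score 0.9
[ 0.4376 -0.2475  0.2768] 17.775 [-0.5 -3.2  2.7]
```

>>> {"op": "move_arm", "data": {"moves": [{"gripper": 0, "x": -0.5, "y": 0, "z": -0.08, "roll": 0}, {"gripper": 0, "x": -0.4, "y": 0, "z": -0.03, "roll": 0}, {"gripper": 0, "x": 0, "y": 0, "z": 0, "roll": 0}, {"gripper": 0, "x": 0, "y": 0, "z": 0, "roll": 0}, {"gripper": 0, "x": 0, "y": 0, "z": 0, "roll": 0}]}}

```text
time_s: 18.4
eef_pos: [0.4382, -0.2383, 0.2786]
eef_rot: [-0.0, -0.688, 0.726, -0.0]
wrist_force: [-1.9, -1.8, 8.3]
opening: 0.002
```

```bash
python3 pan.py f7 f6
```

```text
pan 0.65 -0.84 score 0.96
head 0.36 -1.13 score 0.95
[ 0.4382 -0.2383  0.2786] 18.45 [-1.9 -0.4  7.5]
```

>>> {"op": "move_arm", "data": {"moves": [{"gripper": 0, "x": -0.3, "y": 0, "z": 0, "roll": 0}, {"gripper": 0, "x": -0.3, "y": 0, "z": 0, "roll": 0}, {"gripper": 0, "x": 0, "y": 0, "z": 0, "roll": 0}, {"gripper": 0, "x": 0, "y": 0, "z": 0, "roll": 0}, {"gripper": 0, "x": 0, "y": 0, "z": 0, "roll": 0}]}}

```text
time_s: 19.08
eef_pos: [0.4386, -0.2329, 0.2794]
eef_rot: [-0.001, -0.688, 0.726, -0.001]
wrist_force: [-3.6, -2.8, 12.6]
opening: 0.001
```

```bash
python3 pan.py f8 f7
```

```text
pan 0.26 -0.41 score 0.95
head 0.16 -0.53 score 0.96
[ 0.4386 -0.2329  0.2794] 19.125 [-4.2 -2.5 11.8]
```

>>> {"op": "move_arm", "data": {"moves": [{"gripper": 0, "x": -0.3, "y": 0, "z": 0, "roll": 0}, {"gripper": 0, "x": -0.3, "y": 0, "z": 0, "roll": 0}, {"gripper": 0, "x": 0, "y": 0, "z": 0, "roll": 0}, {"gripper": 0, "x": 0, "y": 0, "z": 0, "roll": 0}, {"gripper": 0, "x": 0, "y": 0, "z": 0, "roll": 0}]}}

```text
time_s: 19.75
eef_pos: [0.439, -0.227, 0.2799]
eef_rot: [-0.001, -0.688, 0.726, -0.001]
wrist_force: [-6.3, -2.3, 17.1]
opening: -0.001
```

```bash
python3 pan.py f9 f8
```

```text
pan 5.18 -0.73 score 0.95
head 0.27 -0.74 score 0.96
[ 0.4389 -0.227   0.2799] 19.8 [-5.9 -1.8 17.3]
```

>>> {"op": "move_arm", "data": {"moves": [{"gripper": 0, "x": -0.3, "y": 0, "z": 0, "roll": 0}, {"gripper": 0, "x": -0.3, "y": 0, "z": 0, "roll": 0}, {"gripper": 0, "x": 0, "y": 0, "z": 0, "roll": 0}, {"gripper": 0, "x": 0, "y": 0, "z": 0, "roll": 0}, {"gripper": 0, "x": 0, "y": 0, "z": 0, "roll": 0}]}}

```text
time_s: 20.42
eef_pos: [0.4393, -0.2205, 0.2798]
eef_rot: [-0.0, -0.688, 0.726, -0.001]
wrist_force: [-4.9, 1.2, 17.6]
opening: 0.002
```

```bash
python3 pan.py g0 f9
```

```text
pan 38.68 -1.55 score 0.76
head 0.2 -0.76 score 0.95
[ 0.4393 -0.2205  0.2798] 20.475 [-5.3  1.2 18. ]
```

The pan began to slide during the last pause. I had queued one more 6 mm step with that look, so the wheel rolled slightly further while the pan was still sliding. No more rolling; I'll lift straight off.

>>> {"op": "move_arm", "data": {"moves": [{"gripper": 0, "x": 0, "y": 0, "z": -2, "roll": 0}, {"gripper": 0, "x": 0, "y": 0, "z": -5, "roll": 0}, {"gripper": 0, "x": 3, "y": 0, "z": -5, "roll": 0}, {"gripper": 0, "x": 0, "y": 0, "z": 0, "roll": 0}, {"gripper": 0, "x": 0, "y": 0, "z": 0, "roll": 0}]}}

```text
time_s: 21.1
eef_pos: [0.4371, -0.2498, 0.3968]
eef_rot: [0.0, -0.688, 0.726, 0.001]
wrist_force: [1.0, -0.3, -1.3]
opening: 0.006
```

>>> {"op": "move_arm", "data": {"moves": [{"gripper": 0, "x": 0, "y": 0, "z": 0, "roll": 0}, {"gripper": 0, "x": 0, "y": 0, "z": 0, "roll": 0}, {"gripper": 0, "x": 0, "y": 0, "z": 0, "roll": 0}, {"gripper": 0, "x": 0, "y": 0, "z": 0, "roll": 0}, {"gripper": 0, "x": 0, "y": 0, "z": 0, "roll": 0}]}}

```text
time_s: 21.72
eef_pos: [0.4374, -0.2508, 0.3983]
eef_rot: [0.0, -0.688, 0.726, 0.0]
wrist_force: [0.1, 0.5, 0.5]
opening: -0.001
```

```bash
sed -i 's/(150,130,400,310)/(200,110,500,310)/;s/(170,180,430,350)/(40,180,350,350)/' look.py; python3 look.py z.png; python3 - <<'E'
from cor import *
s=ctrl.camera("scene")
for th in(.2,.25,.3,.35):
    u,v=corner(s,th);print(th,"comp",round((u-200)*1.733),round((v+2.7-110)*1.733))
E
```

```text
[ 0.43744461 -0.25080966  0.39831534] 21.825 [0.42636393 0.14887929 0.42371788]
0.2 comp 153 187
0.25 comp 156 178
0.3 comp 159 170
0.35 comp 164 162
```

View pics/z.png

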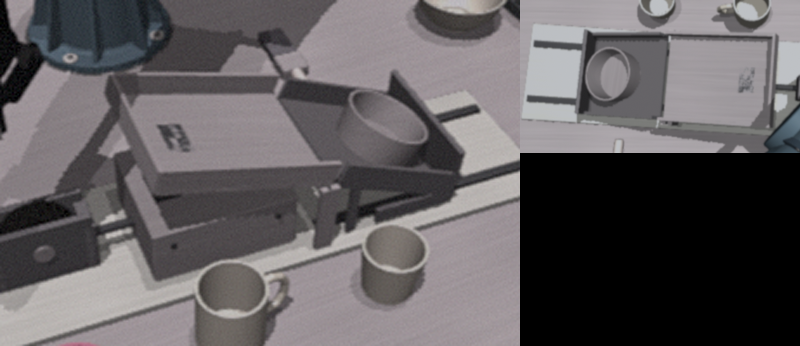

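The pan is resting upright in the rack at the end wall, at composite pixels (383,128) and (610,74), centred across the rack. The chute is tilted, the mug and cup have not moved, and the gripper is clear. I'll check that the pan is at rest, then hand in.

```bash
python3 - <<'E'
from h import *
p=np.load("pics/z.png.npy")
for i in range(4):a=ctrl.camera("scene")
d=np.abs(a["img"][150:230,390:470].astype(int)-p[150:230,390:470]);print("pan-region mean/max diff",d.mean(),d.max(),ctrl.get_obs()["time_s"],ctrl.get_obs()["wrist_force"])
if d.mean()<4: print(ctrl.hand_in())
E
```

```text
pan-region mean/max diff 2.6659375 19 22.075 [-0.18550842  0.38180489  0.78405629]
the job is handed in; nothing more can be done
None
```

I pushed the rack home and rolled the thumbwheel in short strokes until the pan slid down into the rack by itself. I then lifted off and handed the job in at about 22 s; no verdict was reported.

**Last checks:**
- **Rack:** it sits flush against the chute. The push force jumped to about 59 N at the stop, and the picture agrees.
- **Pan:** it stands upright at the rack's end wall, centred across the rack. It did not move between the last pictures, where only image noise differed.
- **Chute:** left at about 0.26–0.27 rad, judged from total stroke length and how far the chute's head edge moved in the images. The two estimates agreed to roughly 0.015 rad.
- **Mug and cup:** they stand where they were, and the gripper is clear of everything.

**Imperfect points:**
- **Extra stroke:** I had queued one more 6 mm stroke (about 0.01 rad) before reading the look that showed the slide starting. It ran while the pan was sliding down. I did not roll on after that.
- **Press force:** on the wheel it reached about 20 N at times, above the suggested 5–15 N.
- **Plate offset:** the station's origin turned out to lie about 22 mm from the plate's middle, so I aimed from the measured wheel position instead.

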